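Rack the good printing plates, bin the reject

ROBOT

A 7-joint arm with a two-finger parallel gripper is mounted at the origin on the work surface. World frame = base frame: x ahead of the robot, y to its left, z up, the work surface at z = 0. Lengths are in m, angles in rad, forces in N, time in s.
With the tool pointing down it reaches from about 0.425 to 1.025 m from the base axis. Payload 9.4 kg.
Tool frame: the origin (TCP) lies at the very end of the fingers, on their centre line; the grasp point (between the pads) lies 19 mm behind it (ctrl.tcp_to_grasp is the distance from the TCP to the grasp point, in m); z points along the fingers, y is the line along which they close (so a half turn about z gives the same grasp; the last joint's range is limited). The gripper opens to 93 mm and grips with 3 to 60 N. Pads are 15 mm wide; open, the fingers measure 128 mm over their backs; the gripper's body (75 mm by 188 mm) begins 65 mm behind the grasp point.
Start: joints at [1.16, 0.599, -0.003, 1.599, 0.002, 0.943, -0.08], TCP at [0.238, -0.685, 0.219] pointing down, gripper open.
Joint ranges: [-2.57, 2.57], [-0.35, 1.97], [-1.29, 1.29], [0.11, 2.56], [-1.05, 4.19], [0.11, 1.86], [-2.63, 2.63]. Speed limits (rad/s): [2.22, 2.22, 3.01, 3.01, 3.14, 3.14, 3.14].

INTERFACE

Orientations are given as a 3x3 rotation matrix whose columns are the frame's x, y, z axes.
In Python, from station import status, capture, calibration, ctrl gives the robot as it stands.
- The arm moves only by the tool send_rows, never from a script. Its argument "plan" is text: rows parted by semicolons, each of 5 numbers parted by spaces: the shift along the tool's x, y, z in mm, then the turn about the tool's z in rad, then the closure, from -1 (fully open) to 1 (shut). A call has 1 to 12 rows; each row is the pose to reach, as a shift and turn from the pose commanded when the call began, along the tool's axes at that moment; what a row does not reach only later rows make up. A row lasts 1/12 s, in which the tool goes at most 41.7 mm and 7.16 degrees, less where a joint would pass 70% of its speed; a pose out of reach is approached as far as the arm can. A call with a gripper value outside its range is refused whole. The fingers move at their own pace and stop on an object; "force" is the grip in N (left out, the last holds). Time passes only in rows, so rows that repeat a pose let the fingers close. It gives the time, the measured TCP pose, the force, the opening and the grip force at its end, in the units of the state.
- status.state(): the state, without advancing time (a new reading comes with each control period).
- capture(name): name is "side" or "top"; returns (picture, depth): 384x512x3 uint8, red, green, blue; 384x512 float32, m along the optical axis (not along the pixel's ray), 0 where there is no reading.
- calibration(name): a dict with "camera_matrix" (3x3 intrinsics, pixels), "T" (4x4, takes a point from camera to world coordinates). Camera axes: x right, y down, z forward; pixel columns grow to the right and rows downward; lengths in m; the calibration is good to about 2 mm. A picture is of the moment at which its call begins. calibration takes no time and is no camera call.
- ctrl.job_done(): hands the job in; it is judged then, once.
The state is a dict: "time_s": time; "joint_pos": joint angles; "joint_vel": joint speeds; "effort": joint torques, N m; "ee_pos": TCP position; "eef_rot": TCP orientation; "force": force on the tool from outside, world axes, zero at the start; "torque": the same for the moment, N m; "width": finger opening in m; "gripper_force": force on a finger pad.
Only numpy, scipy, OpenCV 4.12 (cv2) and the standard library are available. Lean on these libraries where they do the work, as an engineer would, in place of code of your own. Each camera call takes 0.05 s, during which the arm holds its last target. There are 200 camera calls.

TASK

Stack the three green-tagged printing plates flat on the blue sloping rack, the longest at the bottom, the medium one next and the shortest on top, each lying square, near the middle of the rack's width, with one short end resting against the purple backstop. Lay the red-tagged plate flat in the red tray; all tags face up. Leave everything else on the bench where it is.

Things in the scene. Friction and masses are not known exactly. Their poses are not given: they have to be found in the camera images.
- plate_long: steel printing plate, 104 mm long (its x), 50 mm wide (its y), 10 mm thick (its z), about 0.41 kg, with a teal printed face and a round green tag 18 mm across near one end (at +x) of its upper face. Origin at the centre of its underside, z up through its upper face. Starts flat on the bench, face up, at any yaw. The red-tagged plate starts lying across it.
- plate_medium: steel printing plate, 88 mm long (its x), 50 mm wide (its y), 10 mm thick (its z), about 0.35 kg, with a teal printed face and a round green tag 18 mm across near one end (at +x) of its upper face. Origin at the centre of its underside, z up through its upper face. Starts flat on the bench, face up, at any yaw.
- plate_short: steel printing plate, 72 mm long (its x), 50 mm wide (its y), 10 mm thick (its z), about 0.28 kg, with a teal printed face and a round green tag 18 mm across near one end (at +x) of its upper face. Origin at the centre of its underside, z up through its upper face. Starts flat on the bench, face up, at any yaw.
- plate_red: steel printing plate, 88 mm long (its x), 50 mm wide (its y), 10 mm thick (its z), about 0.35 kg, with a teal printed face and a round red tag 18 mm across near one end (at +x) of its upper face. Origin at the centre of its underside, z up through its upper face. Starts face up on top of the long green-tagged plate, roughly crosswise to it, so its underside is 10 mm above the bench.
- shelf: blue sloping board of the rack, 125 mm long, 130 wide, 6 thick, rising 0.436 rad away from the robot. Purple backstop across its low end, 6 mm thick, square to the board, 40 mm high above its face; no side walls. Origin: on the board's face at the foot of the backstop, mid-width, 16 mm above the bench. x up the slope away from the backstop, y along the backstop, z square out of the board.
- rack: fixed dark steel plate rack that carries the sloping board (shelf), about 130 x 130 mm, 69 mm high overall, on the left or right of the bench (opposite to the tray), turned up to 0.35 rad. Origin at the centre of its foot, on the bench; x is the horizontal direction of the rising slope.
- tray: fixed red open reject tray, outside 180 mm (its x) by 170 mm (its y), 25 mm high, walls and floor 5 mm thick. Origin at the centre of its underside, on the bench. On the side opposite to the rack, turned up to 0.35 rad.
- jig: loose orange part-holding jig with two aluminium ribs, 74 x 56 x 32 mm high, on the bench among the plates; not to be moved. Origin at the centre of its underside.
- ink_jar: loose black ink jar, 56 mm diameter, 65 mm high, in the middle of the plates; not to be moved. Origin at the centre of its underside.
- solvent: loose white bottle with blue cap, 60 mm diameter, 160 mm high, beyond the right-hand place; not to be moved. Origin at the centre of its underside.
- pail: loose open steel pail, 110 mm diameter, 130 mm high, beyond the left-hand place; not to be moved. Origin at the centre of its underside.
- spatula: loose spatula 200 mm long lying on the bench along the back; not to be moved. Origin at the underside of its middle, x along it.
- tape: loose yellow tape roll, 90 mm diameter, 25 mm high, at the back; not to be moved. Origin at the centre of its underside.
- thumbscrew: loose black thumbscrew standing on its head, 44 mm diameter, 63 mm high, at the back; not to be moved. Origin at the centre of its underside.
Things that resemble listed ones, but are neither listed nor needed, are in the scene too. What is shaped like the plate_short but yellow is not meant.

How it is judged:
At the end, for the whole second after the job is handed in: Long, medium, short green-tagged plates stacked in that order upward on the sloping board, flat (0.08 rad, 4 mm), square (0.15 rad), within 30 mm of mid-width, ends within 7 mm of the backstop; red-tagged plate flat, face up on the tray floor; all at rest (x of plate_long in the frame of shelf between 0.045 and 0.059 m and y of plate_long in the frame of shelf between -0.03 and 0.03 m and z of plate_long in the frame of shelf between -0.004 and 0.004 m and angle between the z axis of each of plate_long, plate_medium, plate_short and the z axis of shelf, either way round below 0.08 rad and angle between the x axis of each of plate_long, plate_medium, plate_short and the x axis of shelf, either way round below 0.15 rad and linear speed of each of plate_long, plate_medium, plate_short, plate_red below 0.01 m/s and x of plate_medium in the frame of shelf between 0.037 and 0.051 m and y of plate_medium in the frame of shelf between -0.03 and 0.03 m and z of plate_medium in the frame of shelf between 0.006 and 0.014 m and x of plate_short in the frame of shelf between 0.029 and 0.043 m and y of plate_short in the frame of shelf between -0.03 and 0.03 m and z of plate_short in the frame of shelf between 0.016 and 0.024 m and x of plate_red in the frame of tray between -0.06 and 0.06 m and y of plate_red in the frame of tray between -0.06 and 0.06 m and z of plate_red in the frame of tray between 0.001 and 0.009 m and angle between plate_red's own z axis and vertical below 0.08 rad); the robot touches nothing.
It fails at once if the orange jig is shifted by more than 30 mm (distance of jig from where it was at the start of the episode above 0.03 m).
It fails at once if the ink jar is shifted by more than 30 mm or knocked over (distance of ink_jar from where it was at the start of the episode above 0.03 m or angle between ink_jar's own z axis and vertical above 0.5 rad).
It fails at once if the solvent bottle or the pail is shifted by more than 30 mm or knocked over (distance of any of solvent, pail from where it was at the start of the episode above 0.03 m or angle between any of solvent, pail's own z axis and vertical above 0.5 rad).
It fails at once if the spatula is shifted by more than 30 mm (distance of spatula from where it was at the start of the episode above 0.03 m).
It fails at once if the tape roll or the thumbscrew is shifted by more than 30 mm (distance of any of tape, thumbscrew from where it was at the start of the episode above 0.03 m).
It also fails if it takes over 72 s, if anything falls off the work surface, if the arm or the gripper's body presses on something with over 40 N, if the wrist force passes 120 N, or if a joint passes its speed limit or range.

## Working session

There is one attempt and no reset: what is moved stays moved. The work goes in short steps, Python scripts to look and compute and a tool call to move; the robot and the scene stay as the last step left them, time stands still between calls to the robot, and variables do not carry over. Pictures are saved under pics/ and viewed, at most 10 in all, crops included, and the job is handed in when it is done.

Besides the shell and the picture viewer there is one more tool, called after ">>>" by a JSON object that holds its "op" and its "data", one argument or row to a line. send_rows: Moves the arm, as the interface text tells. Its arguments: {"type":"object","properties":{"plan":{"type":"string"},"force":{"type":"number"}},"required":["plan"]}

```bash
mkdir -p pics; ls
python3 - <<'E'
from station import status,capture,calibration,ctrl
import cv2,numpy as np
for n in("top","side"):
    p,d=capture(n);c=calibration(n);np.savez(f"{n}0.npz",p=p,d=d,K=c["camera_matrix"],T=c["T"])
    print(n,c["camera_matrix"],np.round(c["T"],3).tolist())
    cv2.imwrite(f"pics/{n}0.png",cv2.resize(p[:,:,::-1],(800,600),interpolation=cv2.INTER_CUBIC))
print(status.state())
E
```

```text
pics
top [[403.20538479   0.         256.58867414]
 [  0.         403.20538479 196.25991904]
 [  0.           0.           1.        ]] [[0.015, -0.992, 0.127, 0.415], [-1.0, -0.016, -0.01, -0.034], [0.012, -0.127, -0.992, 1.224], [0.0, 0.0, 0.0, 1.0]]
side [[491.23879826   0.         264.63377255]
 [  0.         491.23879826 190.36264539]
 [  0.           0.           1.        ]] [[-0.782, -0.321, 0.534, -0.232], [-0.623, 0.377, -0.685, 0.985], [0.019, -0.869, -0.495, 0.796], [0.0, 0.0, 0.0, 1.0]]
{'time_s': 0.1, 'joint_pos': array([ 1.16026715,  0.60004735, -0.00253842,  1.60003861,  0.00180342,
        0.94286331, -0.0798113 ]), 'joint_vel': array([ 1.72241954e-05, -2.63943602e-03,  5.28503839e-04, -2.14867748e-03,
       -7.20013926e-04,  1.08387669e-03, -2.48105310e-04]), 'effort': array([ 5.66591945e-03, -7.66552734e+01,  1.50271352e+00, -2.52939230e+01,
       -5.22309216e-02,  1.35257113e-02,  4.31246156e-05]), 'ee_pos': array([ 0.23740243, -0.68458527,  0.21784879]), 'eef_rot': array([[ 9.44779778e-01,  3.27705431e-01, -5.66941599e-04],
       [ 3.27705894e-01, -9.44778987e-01,  1.23024189e-03],
       [-1.32477560e-04, -1.34809777e-03, -9.99999083e-01]]), 'force': array([-0.11101354, -0.54876638, -0.64279587]), 'torque': array([ 0.02198156,  0.00627093, -0.01157381]), 'gripper_force': 0.0, 'width': 0.09262273363450815}
```

View pics/top0.png

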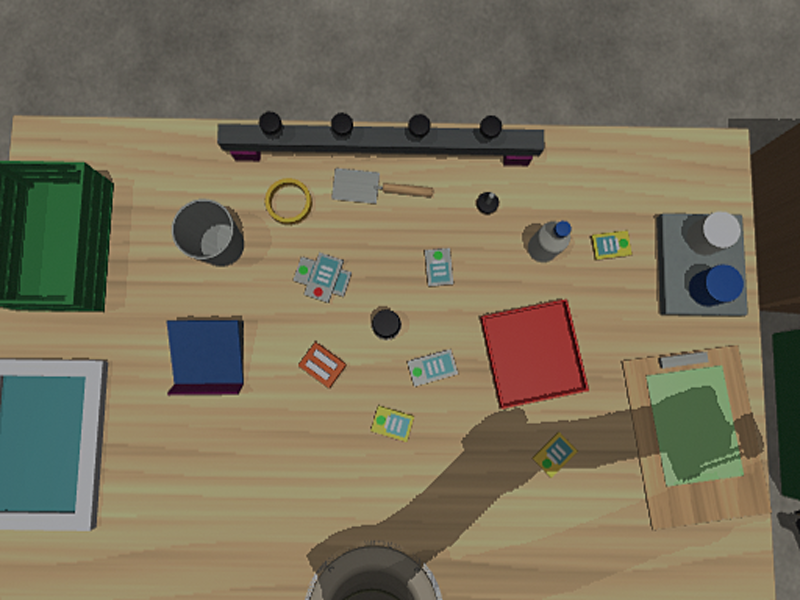

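View pics/side0.png

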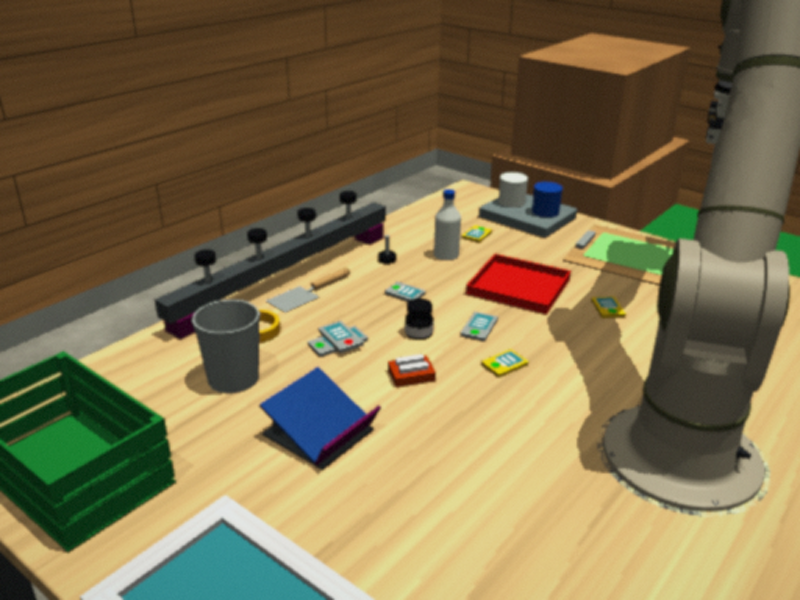

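The top view shows the red-over-long stack at about (322,278), the short plate at (438,268) and the medium at (433,367). The rack is at (205,357) with its backstop at the near edge, and the tray is at (533,353). The yellow plates are decoys. The side view agrees.

```bash
cat > lib.py <<'E'
import numpy as np,cv2
from station import status,capture,calibration
def cast(uv,z,c):
    uv=np.atleast_2d(uv).astype(float);K=c["camera_matrix"];T=np.array(c["T"])
    r=np.c_[uv,np.ones(len(uv))]@np.linalg.inv(K).T@T[:3,:3].T;o=T[:3,3]
    z=np.broadcast_to(z,len(uv));return o+r*((z-o[2])/r[:,2])[:,None]
def cloud(d,c):
    v,u=np.indices(d.shape);K=c["camera_matrix"];T=np.array(c["T"])
    P=np.stack([(u-K[0,2])/K[0,0]*d,(v-K[1,2])/K[1,1]*d,d],-1);return P@T[:3,:3].T+T[:3,3]
def rect(m,z,c,seed,up=6):
    """rectangle of mask blob nearest seed -> centre, long side, short side, yaw of long side"""
    big=cv2.resize(m.astype(np.float32),None,fx=1,fy=1)
    cs,_=cv2.findContours((m*255).astype(np.uint8),cv2.RETR_EXTERNAL,cv2.CHAIN_APPROX_NONE)
    cs=[k for k in cs if cv2.contourArea(k)>25]
    k=min(cs,key=lambda k:np.linalg.norm(k.reshape(-1,2).mean(0)-seed))
    P=cast(k.reshape(-1,2),z,c)[:,:2]
    (x,y),(w,h),a=cv2.minAreaRect((P*1000).astype(np.float32));a=np.radians(a)
    if w<h:w,h,a=h,w,a+np.pi/2
    a=(a+np.pi/2)%np.pi-np.pi/2
    return np.r_[x/1000,y/1000],w+2.9,h+2.9,a
def go(x,y,z,yaw=None):
    """shift (mm) and turn (rad) in tool axes; yaw = wanted direction of closing axis (tool y), mod pi"""
    s=status.state();R=s["eef_rot"];p=s["ee_pos"]
    d=R.T@(np.array([x,y,z])-p)*1000;t=0
    if yaw is not None:
        t=-(yaw-np.arctan2(R[1,1],R[0,1]));t=(t+np.pi/2)%np.pi-np.pi/2
    print("go",np.round(d,1),"turn %.3f"%t,"q7 %.2f"%s["joint_pos"][6])
E
python3 - <<'E'
from lib import *
f=np.load("top0.npz");p=f["p"].astype(int);d=f["d"];c=dict(camera_matrix=f["K"],T=f["T"])
R,G,B=p[...,0],p[...,1],p[...,2]
P=cloud(d,c);S=.64
hsv=cv2.cvtColor(f["p"],cv2.COLOR_RGB2HSV).astype(int)
print("wood",p[200,300],"bench z",np.median(P[140:260,130:300,2]))
m=(B>0.78*R)
cv2.imwrite("pics/m.png",(m*255).astype(np.uint8))
for n,s,z in(("stack",(322,278),.015),("short",(438,268),.01),("medium",(433,367),.01)):
    print(n,rect(m,z,c,np.array(s)*S))
# tags
for n,mk,z in(("green",(G>1.4*R)&(G>1.4*B),.01),("red",(R>2*G)&(R>2*B),.02)):
    nn,l,st,ce=cv2.connectedComponentsWithStats(mk.astype(np.uint8))
    for i in range(1,nn):
        if 8<st[i,4]<80:print(n,st[i,4],ce[i]/S,cast(ce[i],z,c)[0][:2].round(4))
blue=(B>1.6*R)&(B>1.4*G);blue[:, :100]=0;blue[:,170:]=0;blue[:190]=0;blue[260:]=0
Q=P[blue&(d>0)];cen=np.median(Q,0);Q=Q[np.linalg.norm(Q-cen,axis=1)<.11]
n=np.linalg.svd(Q-Q.mean(0))[2][2];n*=np.sign(n[2]);print("shelf normal",n,"ctr",Q.mean(0),"tilt",np.arccos(n[2]),"min/max z",np.percentile(Q[:,2],[2,98]))
print("az up",np.arctan2(-n[1],-n[0]))
r=cv2.minAreaRect((Q[:,:2]*1000).astype(np.float32));print("shelf rect",r)
pur=(R>1.5*G)&(B>1.3*G)&(R<200);pur[:,:100]=0;pur[:,170:]=0;pur[:230]=0;pur[260:]=0
Q2=P[pur&(d>0)];print("purple",len(Q2),Q2.mean(0),np.percentile(Q2,[3,97],axis=0).round(3),cv2.minAreaRect((Q2[:,:2]*1000).astype(np.float32)))
red=(R>2*G)&(R>2*B);red[:,:290]=0
Q3=P[red&(d>0)];print("tray",len(Q3),cv2.minAreaRect((Q3[:,:2]*1000).astype(np.float32)),Q3[:,2].min())
E
```

```text
wood [151 124  94] bench z 0.0010020089978362012
stack (array([0.62644965, 0.10923383]), 106.78838195800782, 91.11453094482422, np.float64(1.2635659408020308))
short (array([ 0.65031012, -0.11808398]), 74.99143829345704, 52.933309936523436, np.float64(0.10794684057056325))
medium (array([ 0.45465463, -0.10707262]), 91.03362121582032, 54.368482971191405, np.float64(-1.270442422473697))
green 28 [622.65625    242.52232143] [ 0.7046 -0.4824]
green 26 [437.31971154 254.6875    ] [ 0.6738 -0.1159]
green 29 [302.69396552 269.39655172] [0.64   0.1472]
green 30 [416.45833333 371.30208333] [ 0.4452 -0.0775]
green 29 [380.17241379 419.45043103] [ 0.3531 -0.0096]
green 29 [546.22844828 462.93103448] [ 0.2766 -0.3247]
red 24 [317.31770833 291.40625   ] [0.5955 0.116 ]
shelf normal [-0.42048637 -0.01280713  0.90720846] ctr [0.47583417 0.31898832 0.04296143] tilt 0.434196240429655 min/max z [0.01634164 0.06841865]
az up 0.030448476315169677
shelf rect ((474.537841796875, 319.315185546875), (114.44857788085938, 130.56787109375), 0.849560022354126)
purple 267 [0.40704649 0.31687104 0.03707782] [[0.399 0.256 0.019]
 [0.415 0.378 0.054]] ((406.0476989746094, 316.7885437011719), (17.2148494720459, 127.4454116821289), 1.0697839260101318)
tray 3430 ((485.99163818359375, -303.872802734375), (180.69703674316406, 178.26776123046875), 12.460683822631836) -0.004045535246467669
```

Run:
```python
import cv2,numpy as np
f=np.load("top0.npz");p=f["p"][140:275,95:310,::-1]
cv2.imwrite("pics/crop.png",cv2.resize(p,None,fx=3.7,fy=3.7,interpolation=cv2.INTER_CUBIC))
```

```text
(no output)
```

View pics/crop.png

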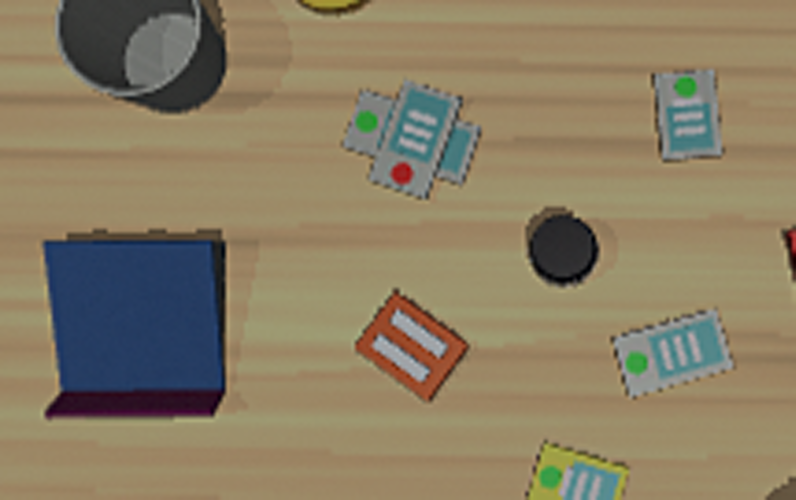

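The crop gives the red plate's corners at (411,81), (462,97), (428,198), (369,181), and the long plate's end mids at (353,119) and (472,155). The jig sits at (412,345) and the jar at (563,248).

Run:
```python
from lib import *
f=np.load("top0.npz");c=dict(camera_matrix=f["K"],T=f["T"])
px=lambda a:np.array(a)/3.7+[95-.36,140-.36]
r=cast(px([(411,81),(462,97),(428,198),(369,181)]),.02,c)[:,:2];print("red",r.mean(0),[np.linalg.norm(r[i]-r[i-1]) for i in range(4)]);a=(r[0]+r[1]-r[2]-r[3]);print(np.arctan2(a[1],a[0]))
l=cast(px([(363,88),(343,150),(463,184),(481,126)]),.01,c)[:,:2];print("long",l.mean(0),[np.linalg.norm(l[i]-l[i-1]) for i in range(4)]);b=(l[0]+l[1]-l[2]-l[3]);print(np.arctan2(b[1],b[0]))
x,y=r.mean(0);go(x,y,.16,np.arctan2(a[1],a[0])+np.pi/2)
```

```text
red [0.62410176 0.10360268] [np.float64(0.08934271869448149), np.float64(0.04406584005269262), np.float64(0.08784795295213894), np.float64(0.050150130424328906)]
-0.32788809871695423
long [0.6275434  0.10900331] [np.float64(0.1029092525825072), np.float64(0.05425586244544649), np.float64(0.10291354936772447), np.float64(0.05047652621884181)]
1.2905319272230664
go [ 623.6 -617.9   58.6] turn 0.662 q7 -0.08
```

>>> {"op": "send_rows", "data": {
  "plan": "624 -618 0 0.65 -1;624 -618 0 0.65 -1;624 -618 0 0.65 -1;624 -618 0 0.65 -1;624 -618 0 0.65 -1;624 -618 0 0.65 -1;624 -618 0 0.65 -1;624 -618 0 0.65 -1;624 -618 0 0.65 -1;624 -618 0 0.65 -1;624 -618 0 0.65 -1;624 -618 0 0.65 -1",
  "force": 40
}}

```text
time_s: 1.1
ee_pos: [0.4583, -0.2342, 0.2186]
eef_rot: [[0.95, -0.311, -0.0], [-0.311, -0.95, -0.0], [-0.0, 0.0, -1.0]]
force: [1.3, -0.5, 0.3]
width: 0.0928
gripper_force: 0.0
```

```bash
python3 -c "
from lib import *
go(.624,.104,.15,1.23)"
```

```text
go [  52.3 -373.    68.6] turn 0.024 q7 -1.44
```

>>> {"op": "send_rows", "data": {
  "plan": "52 -373 68 0.02 -1;52 -373 68 0.02 -1;52 -373 68 0.02 -1;52 -373 68 0.02 -1;52 -373 68 0.02 -1;52 -373 68 0.02 -1;52 -373 68 0.02 -1;52 -373 68 0.02 -1;52 -373 68 0.02 -1;52 -373 68 0.02 -1;52 -373 68 0.02 -1"
}}

```text
time_s: 2.02
ee_pos: [0.6235, 0.1064, 0.1492]
eef_rot: [[0.946, -0.324, -0.001], [-0.324, -0.946, 0.001], [-0.002, -0.0, -1.0]]
force: [-0.5, -0.3, -0.1]
width: 0.093
gripper_force: 0.0
```

```bash
python3 -c "
from lib import *
go(.624,.104,.013,1.23)"
```

```text
go [  1.5   2.2 136.2] turn 0.010 q7 -2.05
```

>>> {"op": "send_rows", "data": {
  "plan": "0 0 40 0 -1;0 0 80 0 -1;0 0 120 0 -1;0 0 136 0 -1;0 0 136 0 -1;0 0 136 0 1;0 0 136 0 1;0 0 136 0 1;0 0 136 0 1;0 0 136 0 1;0 0 136 0 1;0 0 136 0 1"
}}

```text
time_s: 3.02
ee_pos: [0.6239, 0.103, 0.0151]
eef_rot: [[0.944, -0.329, 0.001], [-0.329, -0.944, 0.001], [0.001, -0.001, -1.0]]
force: [0.8, 2.7, 2.5]
width: 0.0511
gripper_force: 1.4
```

```bash
python3 -c "
from lib import *
go(.486,-.302,.12,1.788)"
```

```text
go [   3.3  427.6 -105.5] turn -0.553 q7 -2.03
```

>>> {"op": "send_rows", "data": {
  "plan": "0 0 0 0 1;0 0 0 0 1;0 0 0 0 1;0 0 -25 0 1;0 0 -60 0 1;0 0 -95 0 1;3 35 -105 -0.1 1;3 428 -105 -0.55 1;3 428 -105 -0.55 1;3 428 -105 -0.55 1;3 428 -105 -0.55 1;3 428 -105 -0.55 1"
}}

```text
time_s: 4.02
ee_pos: [0.5436, -0.1308, 0.119]
eef_rot: [[0.976, 0.217, -0.002], [0.217, -0.976, -0.0], [-0.002, -0.0, -1.0]]
force: [1.0, 0.3, -2.6]
width: 0.0495
gripper_force: 40.0
```

```bash
python3 -c "
from lib import *
go(.486,-.302,.12,1.788)"
```

```text
go [-93.3 154.7  -0.9] turn 0.001 q7 -1.30
```

>>> {"op": "send_rows", "data": {
  "plan": "-93 155 0 0 1;-93 155 0 0 1;-93 155 0 0 1;-93 155 0 0 1;-93 155 0 0 1;-93 155 0 0 1;-93 155 40 0 1;-93 155 75 0 1;-93 155 100 0 1;-93 155 107 0 1;-93 155 107 0 1;-93 155 107 0 1"
}}

```text
time_s: 5.02
ee_pos: [0.4875, -0.2989, 0.0123]
eef_rot: [[0.977, 0.213, -0.002], [0.213, -0.977, 0.001], [-0.002, -0.001, -1.0]]
force: [-0.6, -0.3, -2.0]
width: 0.0492
gripper_force: 40.0
```

>>> {"op": "send_rows", "data": {
  "plan": "0 0 1 0 -1;0 0 1 0 -1;0 0 1 0 -1;0 0 1 0 -1;0 0 1 0 -1;0 0 -40 0 -1;0 0 -80 0 -1;0 0 -120 0 -1;0 0 -150 0 -1;0 0 -150 0 -1"
}}

```text
time_s: 5.85
ee_pos: [0.4904, -0.3013, 0.1688]
eef_rot: [[0.977, 0.212, 0.008], [0.212, -0.977, -0.004], [0.007, 0.006, -1.0]]
force: [0.7, -0.9, 0.0]
width: 0.0932
gripper_force: 0.0
```

Run:
```python
from lib import *
p,d=capture("top");c=calibration("top")
m=(p[...,2]>.78*p[...,0]).astype(int)
m[:, :170]=0; 
try:
    for n,s,z in(("long",(322,278),.01),("medium",(433,367),.01),("short",(438,268),.01)):print(n,rect(p[...,2]>.78*p[...,0],z,c,np.array(s)*.64))
except Exception as e:print(e)
cv2.imwrite("pics/t1.png",cv2.resize(p[120:290,150:400,::-1],None,fx=3,fy=3,interpolation=cv2.INTER_CUBIC))
go(.6275,.109,.16,-.294)
```

```text
long (array([0.6281084 , 0.10950462]), 106.93124237060547, 53.619467163085936, np.float64(1.274034427572969))
medium (array([ 0.45408929, -0.10724772]), 91.03362121582032, 53.184854888916014, np.float64(-1.270442422473697))
short (array([ 0.65031012, -0.11808398]), 74.99143829345704, 52.933309936523436, np.float64(0.10794684057056325))
go [ 221.7 -371.2    5.6] turn -1.063 q7 -1.00
```

View pics/t1.png

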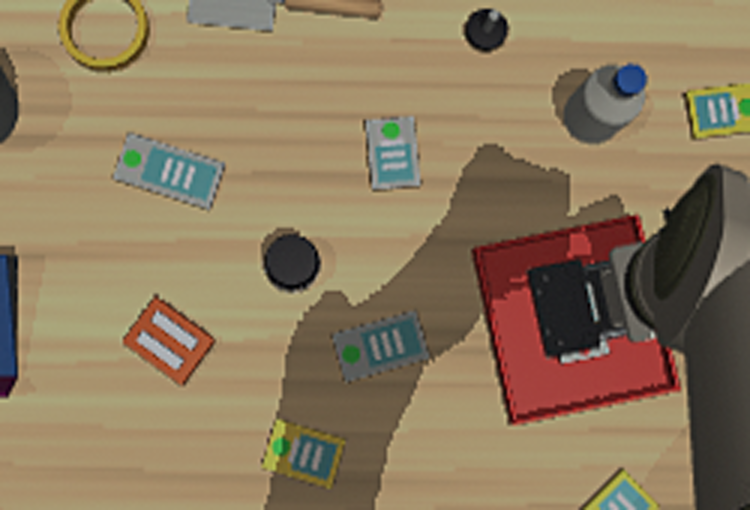

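Clear picture: long at (169,171), medium at (380,346), short at (392,153). The gripper hides the red plate in the tray.

>>> {"op": "send_rows", "data": {
  "plan": "222 -371 0 -1.06 -1;222 -371 0 -1.06 -1;222 -371 0 -1.06 -1;222 -371 0 -1.06 -1;222 -371 0 -1.06 -1;222 -371 0 -1.06 -1;222 -371 0 -1.06 -1;222 -371 0 -1.06 -1;222 -371 0 -1.06 -1;222 -371 0 -1.06 -1;222 -371 0 -1.06 -1;222 -371 0 -1.06 -1"
}}

```text
time_s: 6.9
ee_pos: [0.6261, 0.1159, 0.1614]
eef_rot: [[0.287, 0.958, -0.001], [0.958, -0.287, 0.003], [0.003, -0.002, -1.0]]
force: [-0.8, 0.9, 0.1]
width: 0.0932
gripper_force: 0.0
```

Run:
```python
from lib import *
p,d=capture("top");c=calibration("top")
R,G,B=[p[...,i].astype(int) for i in range(3)]
k=(R>2*G)&(R>2*B)
print("trayred",cast(np.argwhere(k)[:,::-1].mean(0),.005,c))
m=(B>.78*R);print("red plate",rect(m,.015,c,np.array([340,228])))
go(.628,.1095,.003,-.297)
```

```text
trayred [[ 0.48298132 -0.30416778  0.005     ]]
red plate (array([ 0.48713602, -0.30143622]), 90.78172149658204, 52.778326416015624, np.float64(0.2111181339639101))
go [ -2.    3.5 158.2] turn 0.004 q7 -0.86
```

>>> {"op": "send_rows", "data": {
  "plan": "-2 3 40 0 -1;-2 3 80 0 -1;-2 3 120 0 -1;-2 3 150 0 -1;-2 3 150 0 -1"
}}

```text
time_s: 7.37
ee_pos: [0.624, 0.1038, 0.0065]
eef_rot: [[0.294, 0.956, -0.01], [0.956, -0.294, -0.003], [-0.006, -0.008, -1.0]]
force: [-0.9, 0.0, 0.5]
width: 0.0932
gripper_force: 0.0
```

Run:
```python
from lib import *
go(.628,.1095,.003,-.297)
```

```text
go [6.7 2.1 3.4] turn -0.002 q7 -0.96
```

>>> {"op": "send_rows", "data": {
  "plan": "0 0 0 0 -1;0 0 0 0 -1;0 0 0 0 -1"
}}

```text
time_s: 7.62
ee_pos: [0.6296, 0.1068, 0.0148]
eef_rot: [[0.294, 0.956, 0.003], [0.956, -0.294, 0.0], [0.001, 0.003, -1.0]]
force: [0.3, -0.3, 0.5]
width: 0.0929
gripper_force: 0.0
```

Run:
```python
from lib import *
go(.628,.1095,.003,-.297)
```

```text
go [ 2.1 -2.3 11.8] turn -0.001 q7 -0.96
```

>>> {"op": "send_rows", "data": {
  "plan": "2 -2 8 0 -1;2 -2 12 0 -1;2 -2 12 0 -1;2 -2 12 0 -1;2 -2 12 0 1;2 -2 12 0 1;2 -2 12 0 1;2 -2 12 0 1;2 -2 12 0 1;2 -2 12 0 1;2 -2 12 0 1;2 -2 12 0 1"
}}

```text
time_s: 8.62
ee_pos: [0.6267, 0.1097, 0.0006]
eef_rot: [[0.293, 0.956, -0.001], [0.956, -0.293, -0.0], [-0.0, -0.001, -1.0]]
force: [-0.8, 0.6, 0.2]
width: 0.0495
gripper_force: 40.0
```

>>> {"op": "send_rows", "data": {
  "plan": "0 0 0 0 1;0 0 0 0 1;0 0 0 0 1;0 0 -20 0 1;0 0 -50 0 1;0 0 -85 0 1;0 0 -120 0 1;0 0 -140 0 1;0 0 -140 0 1;0 0 -140 0 1",
  "force": 50
}}

```text
time_s: 9.45
ee_pos: [0.6273, 0.1093, 0.1409]
eef_rot: [[0.293, 0.956, 0.001], [0.956, -0.293, -0.0], [0.0, 0.001, -1.0]]
force: [0.1, 0.3, -4.6]
width: 0.0494
gripper_force: 50.0
```

Run:
```python
from lib import *
p,d=capture("side");cv2.imwrite("pics/s1.png",cv2.resize(p[80:300,130:380,::-1],None,fx=2.6,fy=2.6,interpolation=cv2.INTER_CUBIC))
go(.4648,.319,.16,1.59)
```

```text
go [ 153.4 -216.1  -20.5] turn 1.254 q7 -0.88
```

View pics/s1.png

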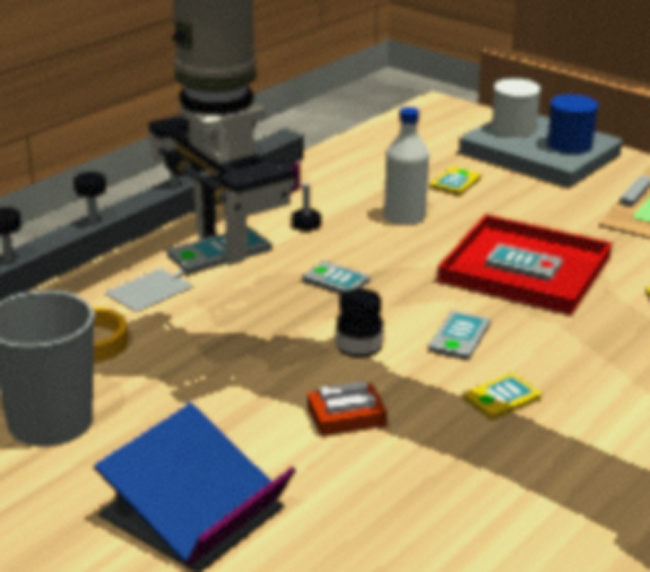

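The plate is held level, and the red plate lies in the tray with its tag up.

>>> {"op": "send_rows", "data": {
  "plan": "13 -18 -20 -0.12 1;26 -36 -20 -0.24 1;39 -54 -20 -0.36 1;52 -72 -20 -0.48 1;65 -90 -20 -0.6 1;78 -108 -20 -0.72 1;91 -126 -20 -0.84 1;104 -144 -20 -0.96 1;117 -165 -20 -1.08 1;130 -185 -20 -1.2 1;143 -202 -20 -1.32 1;153 -216 -20 -1.44 1"
}}

```text
time_s: 10.5
ee_pos: [0.4631, 0.3199, 0.1584]
eef_rot: [[-0.913, 0.408, -0.004], [0.408, 0.913, -0.001], [0.003, -0.002, -1.0]]
force: [-0.5, -0.8, -4.0]
width: 0.0494
gripper_force: 50.0
```

>>> {"op": "send_rows", "data": {
  "plan": "0 0 0 -0.12 1;0 0 0 -0.24 1;0 0 0 -0.36 1;0 0 0 -0.447 1;0 0 0 -0.447 1;0 0 0 -0.447 1;0 0 0 -0.447 1"
}}

```text
time_s: 11.08
ee_pos: [0.4648, 0.3187, 0.1594]
eef_rot: [[-1.0, -0.016, -0.002], [-0.016, 1.0, -0.001], [0.002, -0.001, -1.0]]
force: [1.6, 0.6, -4.7]
width: 0.0493
gripper_force: 50.0
```

Run:
```python
from lib import *
go(.4648,.319,.08,1.59)
```

```text
go [-0.1  0.3 79.4] turn -0.003 q7 0.20
```

>>> {"op": "send_rows", "data": {
  "plan": "-1 0 35 0 1;-1 0 65 0 1;-1 0 85 0 1;-1 0 90 0 1;-1 0 90 0 1;-1 0 90 0 1",
  "force": 50
}}

```text
time_s: 11.58
ee_pos: [0.4663, 0.3198, 0.0712]
eef_rot: [[-1.0, -0.019, 0.0], [-0.019, 1.0, 0.001], [-0.0, 0.001, -1.0]]
force: [-0.3, -0.3, -3.5]
width: 0.0496
gripper_force: 50.0
```

>>> {"op": "send_rows", "data": {
  "plan": "0 0 0 0 1;0 0 0 0 1;0 0 5 0 1;0 0 9 0 1;0 0 13 0 1;0 0 17 0 1;0 0 21 0 1;0 0 24 0 1;0 0 24 0 1;0 0 24 0 1",
  "force": 15
}}

```text
time_s: 12.42
ee_pos: [0.466, 0.319, 0.0462]
eef_rot: [[-1.0, -0.019, -0.001], [-0.019, 1.0, -0.0], [0.001, -0.0, -1.0]]
force: [0.9, 0.3, -4.3]
width: 0.0497
gripper_force: 15.0
```

Run:
```python
from lib import *
p,d=capture("side");cv2.imwrite("pics/s2.png",cv2.resize(p[180:310,140:280,::-1],None,fx=4,fy=4,interpolation=cv2.INTER_CUBIC))
go(.4678,.319,.042,1.59)
```

```text
go [-1.8 -0.1  4.4] turn 0.000 q7 0.02
```

View pics/s2.png

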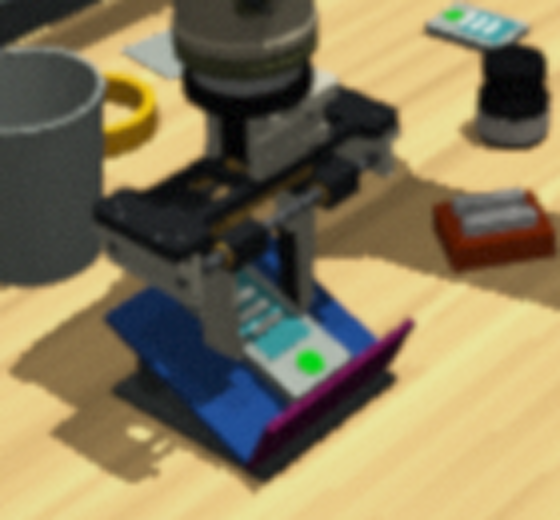

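The plate has tilted with the slope, its low end (310,385) beside the backstop.

>>> {"op": "send_rows", "data": {
  "plan": "0 0 2 0 1;0 0 4 0 1;0 0 4 0 1;0 0 4 0 1"
}}

```text
time_s: 12.8
ee_pos: [0.4666, 0.3193, 0.0434]
eef_rot: [[-1.0, -0.019, 0.001], [-0.019, 1.0, -0.0], [-0.001, -0.0, -1.0]]
force: [-0.7, -1.8, 6.5]
width: 0.0494
gripper_force: 20.3
```

>>> {"op": "send_rows", "data": {
  "plan": "0 0 0 0 0.4;0 0 0 0 0.2;0 0 0 0 0;0 0 0 0 -1;0 0 0 0 -1;0 0 0 0 -1;0 0 -30 0 -1;0 0 -70 0 -1;0 0 -110 0 -1;0 0 -120 0 -1;0 0 -120 0 -1"
}}

```text
time_s: 13.72
ee_pos: [0.4675, 0.3206, 0.166]
eef_rot: [[-1.0, -0.019, 0.005], [-0.019, 1.0, 0.003], [-0.005, 0.003, -1.0]]
force: [0.5, 0.1, -0.0]
width: 0.0927
gripper_force: 0.0
```

Run:
```python
from lib import *
go(.454,-.107,.16,-1.2704+np.pi/2)
```

```text
go [  21.6 -427.3    4.5] turn 1.289 q7 0.21
```

>>> {"op": "send_rows", "data": {
  "plan": "2 -36 0 0.11 -1;22 -427 0 1.289 -1;22 -427 0 1.289 -1;22 -427 0 1.289 -1;22 -427 0 1.289 -1;22 -427 0 1.289 -1;22 -427 0 1.289 -1;22 -427 0 1.289 -1;22 -427 0 1.289 -1;22 -427 0 1.289 -1;22 -427 0 1.289 -1;22 -427 0 1.289 -1"
}}

```text
time_s: 14.72
ee_pos: [0.4513, -0.1126, 0.1616]
eef_rot: [[-0.287, 0.958, -0.002], [0.958, 0.287, -0.002], [-0.001, -0.002, -1.0]]
force: [-0.0, 0.3, -0.5]
width: 0.0929
gripper_force: 0.0
```

>>> {"op": "send_rows", "data": {
  "plan": "0 0 0 0 -1;0 0 0 0 -1;0 0 0 0 -1"
}}

```text
time_s: 14.97
ee_pos: [0.4526, -0.1065, 0.1624]
eef_rot: [[-0.3, 0.954, -0.0], [0.954, 0.3, 0.001], [0.001, 0.0, -1.0]]
force: [0.4, 0.8, 0.1]
width: 0.0927
gripper_force: 0.0
```

```bash
cat >> lib.py <<'E'
O=np.array([.418,.318,.016]);EX=np.array([.9063*np.cos(.02),.9063*np.sin(.02),.4223]);EZ=np.array([-.4223*np.cos(.02),-.4223*np.sin(.02),.9063]);EY=np.cross(EZ,EX)
def onshelf(p,d,c):
    """plate pixels (not blue/purple) on the shelf, in shelf axes (mm)"""
    Q=(cloud(d,c)-O)@np.c_[EX,EY,EZ]*1000
    R,G,B=[p[...,i].astype(int) for i in range(3)]
    m=(Q[...,0]>-15)&(Q[...,0]<120)&(abs(Q[...,1])<62)&(Q[...,2]>3)&(Q[...,2]<36)&(G>.8*B)&(G>R*.75)
    m=cv2.morphologyEx(m.astype(np.uint8),cv2.MORPH_OPEN,np.ones((3,3)))>0
    q=Q[m];print("n",m.sum(),"z med",np.median(q[:,2]),"x",np.percentile(q[:,0],[1,99]),"y",np.percentile(q[:,1],[1,99]))
    print(cv2.minAreaRect(q[:,:2].astype(np.float32)));return q
E
python3 - <<'E'
from lib import *
p,d=capture("top");c=calibration("top");q=onshelf(p,d,c)
cv2.imwrite("pics/t2.png",cv2.resize(p[190:270,95:175,::-1],None,fx=5,fy=5,interpolation=cv2.INTER_CUBIC))
go(.454,-.107,.004,-1.2704+np.pi/2)
E
```

```text
n 588 z med 10.122775201540277 x [  7.09295262 108.00522384] y [-26.96325423  22.75452862]
((57.3409309387207, -1.7730960845947266), (51.46418762207031, 104.23997497558594), 89.38046264648438)
go [ -0.9   1.2 158.5] turn 0.004 q7 -0.07
```

View pics/t2.png

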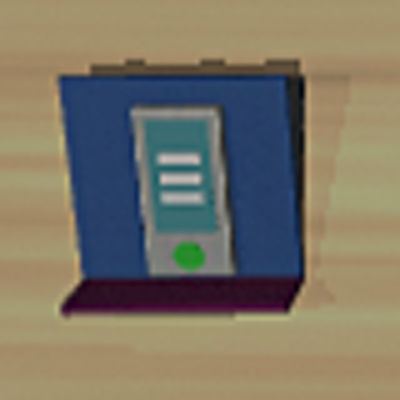

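The long plate lies square on the board, with its low end at about (190,275) and a gap of roughly 5 mm to the backstop. I'll close that gap later, when the medium plate is slid down. Grasping the medium plate next.

>>> {"op": "send_rows", "data": {
  "plan": "-1 1 40 0 -1;-1 1 80 0 -1;-1 1 120 0 -1;-1 1 148 0 -1;-1 1 156 0 -1;-1 1 156 0 -1;-1 1 156 0 -1;-1 1 156 0 -1"
}}

```text
time_s: 15.68
ee_pos: [0.4543, -0.1081, 0.0073]
eef_rot: [[-0.298, 0.955, 0.001], [0.955, 0.298, 0.0], [-0.0, 0.001, -1.0]]
force: [-1.0, -0.8, -0.2]
width: 0.093
gripper_force: 0.0
```

>>> {"op": "send_rows", "data": {
  "plan": "0 0 0 0 1;0 0 0 0 1;0 0 0 0 1;0 0 0 0 1;0 0 0 0 1;0 0 0 0 1;0 0 0 0 1;0 0 0 0 1;0 0 0 0 1;0 0 0 0 1",
  "force": 50
}}

```text
time_s: 16.52
ee_pos: [0.4536, -0.109, 0.0066]
eef_rot: [[-0.296, 0.955, -0.0], [0.955, 0.296, -0.0], [-0.0, -0.0, -1.0]]
force: [-0.6, -0.2, 2.9]
width: 0.049
gripper_force: 50.0
```

>>> {"op": "send_rows", "data": {
  "plan": "0 0 0 0 1;0 0 -20 0 1;0 0 -50 0 1;0 0 -90 0 1;0 0 -130 0 1;0 0 -155 0 1;0 0 -155 0 1;0 0 -155 0 1;0 0 -155 0 1"
}}

```text
time_s: 17.27
ee_pos: [0.453, -0.1092, 0.1606]
eef_rot: [[-0.296, 0.955, -0.001], [0.955, 0.296, -0.0], [0.0, -0.001, -1.0]]
force: [-0.2, -0.3, -3.6]
width: 0.0488
gripper_force: 50.0
```

Run:
```python
from lib import *
go(.457,.3193,.16,1.59)
```

```text
go [408.1 130.7   0.6] turn -1.289 q7 -0.09
```

>>> {"op": "send_rows", "data": {
  "plan": "38 12 -10 -0.11 1;410 131 -10 -1.289 1;410 131 -10 -1.289 1;410 131 -10 -1.289 1;410 131 -10 -1.289 1;410 131 -10 -1.289 1;410 131 -10 -1.289 1;410 131 -10 -1.289 1;410 131 -10 -1.289 1;410 131 -10 -1.289 1;410 131 -10 -1.289 1;410 131 -10 -1.289 1"
}}

```text
time_s: 18.27
ee_pos: [0.4553, 0.3268, 0.1694]
eef_rot: [[-1.0, -0.029, -0.004], [-0.029, 1.0, 0.003], [0.004, 0.003, -1.0]]
force: [-0.4, 0.2, -2.7]
width: 0.0487
gripper_force: 50.0
```

>>> {"op": "send_rows", "data": {
  "plan": "0 0 0 0 1;0 0 0 0 1;0 0 0 0 1;0 0 0 0 1"
}}

```text
time_s: 18.6
ee_pos: [0.4575, 0.32, 0.1711]
eef_rot: [[-1.0, -0.017, -0.0], [-0.017, 1.0, -0.001], [0.0, -0.001, -1.0]]
force: [0.0, -0.0, -3.4]
width: 0.0489
gripper_force: 50.0
```

Run:
```python
from lib import *
go(.4585,.3193,.08,1.59)
```

```text
go [-1.1 -0.6 91.1] turn -0.002 q7 0.18
```

>>> {"op": "send_rows", "data": {
  "plan": "-1 -1 35 0 1;-1 -1 65 0 1;-1 -1 85 0 1;-1 -1 90 0 1;-1 -1 90 0 1;-1 -1 90 0 1"
}}

```text
time_s: 19.1
ee_pos: [0.4586, 0.3207, 0.0824]
eef_rot: [[-1.0, -0.019, 0.0], [-0.019, 1.0, 0.0], [-0.0, 0.0, -1.0]]
force: [-0.6, -0.3, -2.4]
width: 0.0486
gripper_force: 50.0
```

>>> {"op": "send_rows", "data": {
  "plan": "0 0 0 0 1;0 0 0 0 1;0 0 5 0 1;0 0 9 0 1;0 0 13 0 1;0 0 17 0 1;0 0 21 0 1;0 0 24 0 1;0 0 26 0 1;0 0 26 0 1;0 0 26 0 1",
  "force": 15
}}

```text
time_s: 20.02
ee_pos: [0.4582, 0.3206, 0.0554]
eef_rot: [[-1.0, -0.019, -0.0], [-0.019, 1.0, -0.0], [0.0, -0.0, -1.0]]
force: [-0.8, 0.1, -2.3]
width: 0.0497
gripper_force: 15.0
```

Run:
```python
from lib import *
go(.4585,.3193,.053,1.59)
```

```text
go [-0.2 -1.3  2.4] turn 0.000 q7 -0.00
```

>>> {"op": "send_rows", "data": {
  "plan": "0 -1 2 0 1;0 -1 4 0 1;0 -1 4 0 1;0 -1 4 0 1"
}}

```text
time_s: 20.35
ee_pos: [0.4589, 0.3206, 0.053]
eef_rot: [[-1.0, -0.02, 0.002], [-0.02, 1.0, 0.002], [-0.002, 0.002, -1.0]]
force: [-0.9, -0.6, 12.9]
width: 0.05
gripper_force: 15.0
```

>>> {"op": "send_rows", "data": {
  "plan": "2 0 1 0 1;4 0 2 0 1;6 0 3 0 1;7 0 3.5 0 1;8 0 4 0 1;8 0 4 0 1;8 0 4 0 1"
}}

```text
time_s: 20.93
ee_pos: [0.4522, 0.3213, 0.0498]
eef_rot: [[-1.0, -0.019, 0.005], [-0.019, 1.0, 0.003], [-0.005, 0.003, -1.0]]
force: [2.3, -1.3, 19.2]
width: 0.0497
gripper_force: 15.0
```

Run:
```python
from lib import *
p,d=capture("side");cv2.imwrite("pics/s3.png",cv2.resize(p[180:310,140:280,::-1],None,fx=4,fy=4,interpolation=cv2.INTER_CUBIC))
```

```text
(no output)
```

View pics/s3.png

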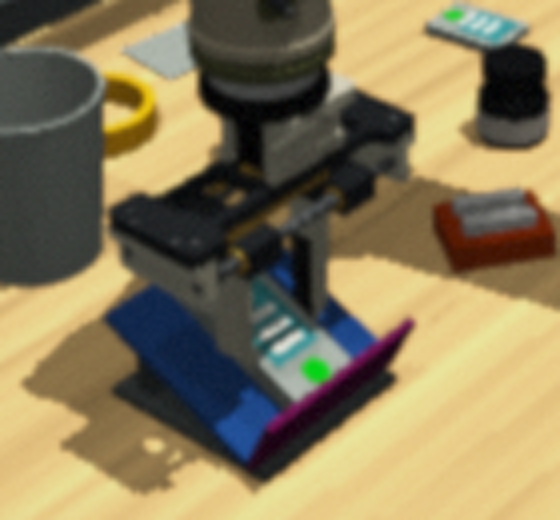

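The medium plate lies tilted flush with its low end (320,385) at the backstop. Releasing it and moving to the short plate.

>>> {"op": "send_rows", "data": {
  "plan": "0 0 0 0 0.4;0 0 0 0 0.2;0 0 0 0 0;0 0 0 0 -1;0 0 0 0 -1;0 0 0 0 -1;0 0 -30 0 -1;0 0 -70 0 -1;0 0 -100 0 -1;0 0 -110 0 -1;0 0 -110 0 -1;0 0 -110 0 -1"
}}

```text
time_s: 21.98
ee_pos: [0.4505, 0.3189, 0.1571]
eef_rot: [[-1.0, -0.019, 0.0], [-0.019, 1.0, -0.0], [-0.0, -0.0, -1.0]]
force: [0.1, -0.0, 0.1]
width: 0.0926
gripper_force: 0.0
```

Run:
```python
from lib import *
go(.6503,-.1181,.16,.108+np.pi/2)
```

```text
go [-191.7 -440.6   -2.6] turn -0.089 q7 0.15
```

>>> {"op": "send_rows", "data": {
  "plan": "-15 -35 0 0 -1;-192 -441 0 -0.089 -1;-192 -441 0 -0.089 -1;-192 -441 0 -0.089 -1;-192 -441 0 -0.089 -1;-192 -441 0 -0.089 -1;-192 -441 0 -0.089 -1;-192 -441 0 -0.089 -1;-192 -441 0 -0.089 -1;-192 -441 0 -0.089 -1;-192 -441 0 -0.089 -1;-192 -441 0 -0.089 -1"
}}

```text
time_s: 22.98
ee_pos: [0.6508, -0.1232, 0.1542]
eef_rot: [[-0.995, -0.104, -0.004], [-0.104, 0.995, -0.001], [0.004, -0.001, -1.0]]
force: [0.8, 0.7, 0.9]
width: 0.093
gripper_force: 0.0
```

>>> {"op": "send_rows", "data": {
  "plan": "0 0 0 0 -1;0 0 0 0 -1;0 0 0 0 -1"
}}

```text
time_s: 23.23
ee_pos: [0.6497, -0.1167, 0.1558]
eef_rot: [[-0.994, -0.109, -0.002], [-0.109, 0.994, 0.001], [0.002, 0.001, -1.0]]
force: [0.6, 0.4, 0.4]
width: 0.0931
gripper_force: 0.0
```

Run:
```python
from lib import *
p,d=capture("top");c=calibration("top");q=onshelf(p,d,c)
for a,b in((6,13),(16,27)):
    s=q[(q[:,2]>a)&(q[:,2]<b)];print(a,b,len(s),s.max(0),s.min(0))
cv2.imwrite("pics/t3.png",cv2.resize(p[190:270,95:175,::-1],None,fx=5,fy=5,interpolation=cv2.INTER_CUBIC))
go(.6503,-.1181,.0065,.108+np.pi/2)
```

```text
n 707 z med 19.189829113822324 x [  1.94626576 108.04741817] y [-27.25653497  24.36594449]
((54.335655212402344, -1.6266498565673828), (53.92190170288086, 111.31232452392578), 89.5444107055664)
6 13 160 [109.86215968  22.4655236   12.92425807] [ -1.49502955 -28.34557883   6.00187023]
16 27 492 [109.20147653  25.5848497   26.6698551 ] [  0.82355544 -25.35050783  16.00508536]
go [ -0.5  -2.2 149.9] turn 0.002 q7 1.08
```

View pics/t3.png

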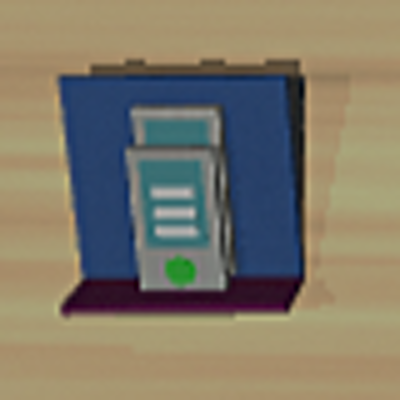

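The medium plate's low end touches the backstop at row 290. The long plate didn't move and still has a gap of about 5 mm, so I'll push it at the end. Grasping the short plate now.

>>> {"op": "send_rows", "data": {
  "plan": "0 -1 40 0 -1;0 -1 80 0 -1;0 -1 120 0 -1;0 -1 143 0 -1;0 -1 150 0 -1;0 -1 150 0 -1;0 -1 150 0 -1;0 -1 150 0 -1"
}}

```text
time_s: 23.95
ee_pos: [0.652, -0.1179, 0.0096]
eef_rot: [[-0.994, -0.109, 0.003], [-0.109, 0.994, 0.0], [-0.003, -0.0, -1.0]]
force: [0.4, -0.4, -0.3]
width: 0.093
gripper_force: 0.0
```

>>> {"op": "send_rows", "data": {
  "plan": "0 0 0 0 1;0 0 0 0 1;0 0 0 0 1;0 0 0 0 1;0 0 0 0 1;0 0 0 0 1;0 0 0 0 1;0 0 0 0 1;0 0 0 0 1;0 0 0 0 1",
  "force": 50
}}

```text
time_s: 24.78
ee_pos: [0.6509, -0.1183, 0.0077]
eef_rot: [[-0.994, -0.108, 0.0], [-0.108, 0.994, 0.001], [-0.0, 0.001, -1.0]]
force: [-0.3, 2.0, 1.1]
width: 0.0481
gripper_force: 50.0
```

>>> {"op": "send_rows", "data": {
  "plan": "0 0 0 0 1;0 0 -20 0 1;0 0 -50 0 1;0 0 -90 0 1;0 0 -130 0 1;0 0 -160 0 1;0 0 -160 0 1;0 0 -160 0 1;0 0 -160 0 1"
}}

```text
time_s: 25.53
ee_pos: [0.65, -0.1198, 0.1663]
eef_rot: [[-0.994, -0.107, -0.002], [-0.107, 0.994, -0.001], [0.002, -0.001, -1.0]]
force: [0.5, 0.2, -3.6]
width: 0.048
gripper_force: 50.0
```

Run:
```python
from lib import *
go(.449,.320,.16,1.59)
```

```text
go [152.6 458.9   6.2] turn 0.088 q7 1.10
```

>>> {"op": "send_rows", "data": {
  "plan": "13 38 0 0.088 1;156 458 0 0.088 1;156 458 0 0.088 1;156 458 0 0.088 1;156 458 0 0.088 1;156 458 0 0.088 1;156 458 0 0.088 1;156 458 0 0.088 1;156 458 0 0.088 1;156 458 0 0.088 1;156 458 0 0.088 1;156 458 0 0.088 1"
}}

```text
time_s: 26.53
ee_pos: [0.4434, 0.3228, 0.1662]
eef_rot: [[-1.0, -0.023, -0.003], [-0.023, 1.0, 0.0], [0.003, 0.001, -1.0]]
force: [-0.8, -0.2, -2.6]
width: 0.0481
gripper_force: 50.0
```

>>> {"op": "send_rows", "data": {
  "plan": "0 0 0 0 1;0 0 0 0 1;0 0 0 0 1;0 0 0 0 1"
}}

```text
time_s: 26.87
ee_pos: [0.4467, 0.3178, 0.1664]
eef_rot: [[-1.0, -0.018, -0.001], [-0.018, 1.0, -0.002], [0.001, -0.002, -1.0]]
force: [0.7, -0.3, -3.9]
width: 0.0481
gripper_force: 50.0
```

Run:
```python
from lib import *
go(.446,.320,.08,1.59)
```

```text
go [ 0.5  2.3 86.4] turn -0.001 q7 0.16
```

>>> {"op": "send_rows", "data": {
  "plan": "0 2 35 0 1;0 2 65 0 1;0 2 80 0 1;0 2 84 0 1;0 2 84 0 1;0 2 84 0 1"
}}

```text
time_s: 27.37
ee_pos: [0.4468, 0.3214, 0.0841]
eef_rot: [[-1.0, -0.019, 0.0], [-0.019, 1.0, 0.0], [-0.0, 0.0, -1.0]]
force: [-0.3, 0.1, -2.9]
width: 0.0484
gripper_force: 50.0
```

>>> {"op": "send_rows", "data": {
  "plan": "0 0 0 0 1;0 0 0 0 1;0 0 5 0 1;0 0 9 0 1;0 0 13 0 1;0 0 17 0 1;0 0 20 0 1;0 0 22 0 1;0 0 22 0 1;0 0 22 0 1",
  "force": 18
}}

```text
time_s: 28.2
ee_pos: [0.4463, 0.3218, 0.0615]
eef_rot: [[-1.0, -0.02, 0.0], [-0.02, 1.0, -0.0], [-0.0, -0.0, -1.0]]
force: [0.5, -0.0, -1.3]
width: 0.0493
gripper_force: 18.0
```

Run:
```python
from lib import *
go(.446,.320,.059,1.59)
p,d=capture("side");cv2.imwrite("pics/s4.png",cv2.resize(p[180:310,140:280,::-1],None,fx=4,fy=4,interpolation=cv2.INTER_CUBIC))
```

```text
go [ 0.4 -1.8  2.5] turn 0.001 q7 -0.02
```

>>> {"op": "send_rows", "data": {
  "plan": "0 -1 2 0 1;0 -1 4 0 1;0 -1 4 0 1;0 -1 4 0 1"
}}

```text
time_s: 28.58
ee_pos: [0.447, 0.3218, 0.0591]
eef_rot: [[-1.0, -0.021, 0.002], [-0.021, 1.0, 0.002], [-0.003, 0.002, -1.0]]
force: [-0.8, -1.7, 16.8]
width: 0.0495
gripper_force: 18.0
```

>>> {"op": "send_rows", "data": {
  "plan": "2 0 1 0 1;4 0 2 0 1;6 0 3 0 1;7 0 3.5 0 1;8 0 4 0 1;8 0 4 0 1;8 0 4 0 1"
}}

```text
time_s: 29.17
ee_pos: [0.44, 0.3226, 0.0558]
eef_rot: [[-1.0, -0.02, 0.004], [-0.02, 1.0, 0.003], [-0.004, 0.003, -1.0]]
force: [1.4, -0.8, 21.4]
width: 0.0497
gripper_force: 18.0
```

>>> {"op": "send_rows", "data": {
  "plan": "0 0 0 0 0.4;0 0 0 0 0.2;0 0 0 0 0;0 0 0 0 -1;0 0 0 0 -1;0 0 0 0 -1;0 0 -20 0 -1;0 0 -50 0 -1;0 0 -70 0 -1;0 0 -70 0 -1;0 0 -70 0 -1;0 0 -70 0 -1"
}}

```text
time_s: 30.17
ee_pos: [0.4382, 0.3199, 0.1229]
eef_rot: [[-1.0, -0.02, -0.001], [-0.02, 1.0, -0.001], [0.001, -0.001, -1.0]]
force: [0.0, -0.0, -0.3]
width: 0.0931
gripper_force: 0.0
```

Run:
```python
from lib import *
go(.5065,.3195,.1,1.59)
```

```text
go [-68.3  -1.7  22.9] turn 0.001 q7 0.08
```

>>> {"op": "send_rows", "data": {
  "plan": "-20 -2 0 0 -1;-45 -2 0 0 -1;-65 -2 0 0 -1;-69 -2 10 0 -1;-69 -2 30 0 -1;-69 -2 45 0 -1;-69 -2 50 0 -1;-69 -2 50 0 -1;-69 -2 50 0 -1;-69 -2 50 0 -1"
}}

```text
time_s: 31.0
ee_pos: [0.5071, 0.3204, 0.074]
eef_rot: [[-1.0, -0.021, 0.0], [-0.021, 1.0, 0.0], [-0.0, 0.0, -1.0]]
force: [-0.6, -0.0, -0.3]
width: 0.0933
gripper_force: 0.0
```

Run:
```python
from lib import *
go(.5065,.3195,.062,1.59)
```

```text
go [ 0.6 -0.9 12. ] turn 0.002 q7 0.13
```

>>> {"op": "send_rows", "data": {
  "plan": "0 -1 6 0 -1;0 -1 11 0 -1;0 -1 11 0 -1;0 -1 11 0 1;0 -1 11 0 1;0 -1 11 0 1;0 -1 11 0 1;0 -1 11 0 1;0 -1 11 0 1;0 -1 11 0 1;0 -1 11 0 1;0 -1 11 0 1",
  "force": 25
}}

```text
time_s: 32.0
ee_pos: [0.5073, 0.3193, 0.0627]
eef_rot: [[-1.0, -0.02, -0.0], [-0.02, 1.0, 0.001], [0.0, 0.001, -1.0]]
force: [-2.0, 1.9, 3.8]
width: 0.0494
gripper_force: 28.1
```

>>> {"op": "send_rows", "data": {
  "plan": "0 0 0 0 1;1.5 0 0.7 0 1;3 0 1.4 0 1;4.5 0 2.1 0 1;6 0 2.8 0 1;6 0 2.8 0 1;6 0 2.8 0 1"
}}

```text
time_s: 32.58
ee_pos: [0.5065, 0.3195, 0.0623]
eef_rot: [[-1.0, -0.018, 0.009], [-0.018, 1.0, 0.002], [-0.009, 0.002, -1.0]]
force: [9.9, -0.6, 20.1]
width: 0.0497
gripper_force: 27.5
```

>>> {"op": "send_rows", "data": {
  "plan": "0 0 -2 0 1;2 0 -2 0 1;4 0 -1.5 0 1;6 0 -1 0 1;6 0 -1 0 1;6 0 -1 0 1;6 0 -1 0 1"
}}

```text
time_s: 33.17
ee_pos: [0.5021, 0.3187, 0.0619]
eef_rot: [[-1.0, -0.018, 0.01], [-0.018, 1.0, 0.002], [-0.01, 0.001, -1.0]]
force: [19.5, 0.4, 4.6]
width: 0.0493
gripper_force: 25.0
```

Run:
```python
from lib import *
p,d=capture("side");c=calibration("side")
cv2.imwrite("pics/s5.png",cv2.resize(p[200:300,150:270,::-1],None,fx=6,fy=6,interpolation=cv2.INTER_CUBIC))
go(.5065,.3195,.062,1.59)
```

```text
go [-4.5  0.7 -0. ] turn -0.002 q7 0.09
```

>>> {"op": "send_rows", "data": {
  "plan": "-2 0 -1 0 1;-2 0 -1 0 0.4;-2 0 -1 0 0.2;-2 0 -1 0 0;-2 0 -1 0 -1;-2 0 -1 0 -1;-2 0 -1 0 -1;-2 0 -30 0 -1;-2 0 -65 0 -1;-2 0 -100 0 -1;-2 0 -120 0 -1;-2 0 -120 0 -1"
}}

```text
time_s: 34.22
ee_pos: [0.4977, 0.3198, 0.1843]
eef_rot: [[-1.0, -0.02, 0.003], [-0.02, 1.0, 0.002], [-0.003, 0.002, -1.0]]
force: [0.5, 1.1, -0.0]
width: 0.0924
gripper_force: 0.0
```

>>> {"op": "send_rows", "data": {
  "plan": "0 -35 0 0 -1;0 -75 0 0 -1;0 -115 0 0 -1;0 -155 0 0 -1;0 -195 0 0 -1;0 -230 0 0 -1;0 -250 0 0 -1;0 -250 0 0 -1;0 -250 0 0 -1;0 -250 0 0 -1"
}}

```text
time_s: 35.05
ee_pos: [0.5018, 0.0694, 0.1803]
eef_rot: [[-1.0, -0.021, -0.001], [-0.021, 1.0, 0.001], [0.001, 0.001, -1.0]]
force: [-0.4, 0.2, 0.2]
width: 0.0929
gripper_force: 0.0
```

Run:
```python
from lib import *
p,d=capture("top");c=calibration("top");q=onshelf(p,d,c)
for a,b in((6,13),(16,23),(25,35)):
    s=q[(q[:,2]>a)&(q[:,2]<b)]
    if len(s):print(a,b,len(s),np.percentile(s,[2,50,98],axis=0).round(1).tolist())
# along the midline strip: height profile
s=q[abs(q[:,1]+1)<12];
for x in range(-12,116,8):
    t=s[(s[:,0]>=x)&(s[:,0]<x+8)]
    if len(t):print(x,len(t),t[:,2].mean().round(1),t[:,2].std().round(1))
p2,_=capture("side")
A=cv2.resize(p[195:265,100:170,::-1],(395,395),interpolation=cv2.INTER_CUBIC);B=cv2.resize(p2[210:300,160:250,::-1],(395,395),interpolation=cv2.INTER_CUBIC)
cv2.imwrite("pics/f.png",np.hstack([A,B]))
```

```text
n 767 z med 27.298229046582897 x [  1.35978458 103.5305686 ] y [-27.89152983  28.34013399]
((51.71833419799805, 0.7184123992919922), (58.30469512939453, 105.47499084472656), 89.71871948242188)
6 13 159 [[5.5, -28.1, 6.2], [89.6, -19.5, 9.8], [104.1, 20.0, 12.8]]
16 23 126 [[13.2, -23.7, 16.3], [77.0, -6.6, 19.4], [88.9, 27.5, 22.4]]
25 35 421 [[2.4, -21.6, 25.6], [37.9, 2.9, 30.2], [71.9, 27.9, 34.1]]
-4 7 29.1 1.6
4 19 30.9 1.6
12 22 30.0 1.9
20 23 30.4 1.7
28 23 30.4 1.9
36 21 30.5 2.1
44 23 31.5 1.6
52 19 30.9 1.7
60 22 31.6 2.5
68 35 26.5 4.4
76 26 19.6 1.4
84 28 14.9 4.9
92 22 10.7 2.4
100 16 9.0 1.6
```

View pics/f.png

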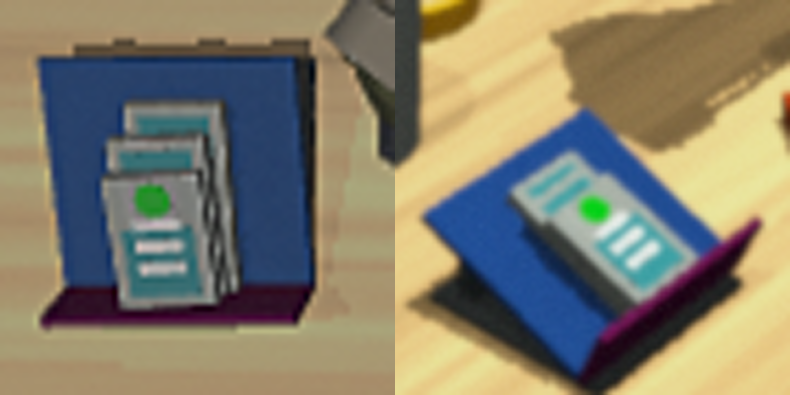

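The picture shows all three plates stacked square and flat against the backstop, longest at the bottom. Their uphill ends measure 104, 89 and 72 mm and their top faces 10, 20 and 30 mm above the board.

```bash
python3 -c "
from station import ctrl
print(ctrl.job_done())"
```

```text
the job is handed in; nothing more can be done
None
```

The job is handed in at about 35 s of the 72 s allowed: the three green-tagged plates are stacked long, medium, short, flat and square against the purple backstop, and the red-tagged plate lies face up in the red tray; the hand-in gave no verdict, so this rests on my last camera checks.

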